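Key the bench guard switch

TASK

Switch the bench back on: take the red-handled key with the flat steel tongue out of its parking rack and slide the tongue straight down into the slot of the yellow and black guard switch. Keep hold of it until it is home, with its black flange resting flat on top of the switch, then let go. Leave the blue-handled round-pin key parked in the rack.

Things in the scene. Friction and masses are not known exactly. Their poses are not given: they have to be found in the camera images.
- red_grip (a point): Centre of the red key's grip block: 18 mm thick (own x), 40 wide (y), 48 high (z). Underside of its black flange (40 x by 56 y, 6 thick): 30 mm below this point. Flat steel tongue below, 5 mm thick (x), 24 wide (y), tip 72 mm below this point. Loose, 0.12 kg, starts upright in either rack slot. Same after a half turn about z.
- blue_grip (a point): Centre of the blue grip of the other loose key, same shape and size as the red one but with a round 10 mm pin in place of the tongue; parked in the rack's other slot, to be left there.
- slot_mouth (a point): Centre of the slot mouth on the flat top, 85 mm above the bench, of the fixed guard switch (black box, yellow upper half, 64 x by 72 y mm, steel foot 100 mm long in x). z up. Slot 12 mm (x) by 34 (y), 50 deep; lead-in widens over the top 12 mm to 26 by 44. Key fits either way round, its y along the slot's y; when home, its grip centre is 30 mm above this point.
- rack: Fixed parking rack: aluminium channel 70 mm (x) by 200 (y), 75 high; origin mid-underside. Two slots 12 mm (x) by 34 (y) in its 6 mm top plate, 55 mm either side of the middle along y. The keys hang in them, flanges on the plate, grip centres 105 mm above the bench, and lift straight out.
There are look-alikes about, which are no part of the job. Leave any orange or turquoise look-alike of the part that bears red_grip alone. What is shaped like the part that bears slot_mouth but pink or purple is not meant.

How it is judged:
On the way:
1. the red key's tongue is in the slot down to the last 12 mm, still held by the fingers (z of red_grip in the frame of slot_mouth below 0.042 m and horizontal distance between red_grip and slot_mouth below 0.015 m and contact force between the fingers and red_key above 0.5 N), for 0.05 s.
At the end, for the whole second after the job is handed in: The red key stands in the guard switch's slot: grip centre within 6 mm of 30 mm above the mouth, within 12 mm of it sideways, upright to 10 degrees, at rest; the blue key is still upright in the rack, within 30 mm of where it was (z of red_grip in the frame of slot_mouth between 0.024 and 0.036 m and horizontal distance between red_grip and slot_mouth below 0.012 m and angle between the z axis of red_grip and the z axis of slot_mouth, either way round below 0.17 rad and linear speed of red_key below 0.02 m/s and distance of blue_grip from where it was at the start of the episode below 0.03 m and angle between blue_grip's own z axis and vertical below 0.2 rad); the robot touches nothing.
It fails at once if the blue key is taken out of the rack or moved by more than 30 mm (distance of blue_grip from where it was at the start of the episode above 0.03 m).
It also fails if it takes over 42 s, if anything falls off the work surface, if the arm or the gripper's body presses on something with over 40 N, if the wrist force passes 120 N, or if a joint passes its speed limit or range.

ROBOT

A 7-joint arm with a two-finger parallel gripper is mounted at the origin on a cart in front of the work surface, level with it; the furniture and walls round the work are solid. World frame = base frame: x ahead of the robot, y to its left, z up, the work surface at z = 0. Lengths are in m, angles in rad, forces in N, time in s.
With the tool pointing down it reaches from about 0.35 to 0.9 m from the base axis. Payload 8.1 kg.
Tool frame: the origin (TCP) lies midway between the tips of the shut fingers; the grasp point (between the pads) lies arm.grasp_offset behind it (arm.grasp_offset is the distance from the TCP to the grasp point, in m); z points along the fingers, y is the line along which they close (so a half turn about z gives the same grasp; the last joint's range is limited). The gripper opens to 92 mm and grips with 3 to 60 N. Pads are 19 mm wide; open, the fingers measure 130 mm over their backs; the gripper's body (75 mm by 190 mm) begins 47 mm behind the grasp point.
Start: joints at [-1.399, 0.434, 0.025, 1.573, -0.012, 1.134, -0.075], TCP at [0.17, 0.602, 0.227] pointing down, gripper open.
Joint ranges: [-2.62, 2.62], [-0.44, 2.09], [-1.27, 1.32], [0.08, 2.57], [-1.32, 4.46], [0.12, 2], [-2.74, 2.74]. Speed limits (rad/s): [2.22, 2.22, 3.01, 3.01, 3.14, 3.14, 3.14].

INTERFACE

Orientations are given as a rotation vector (axis times angle).
In Python, from cell import observe, imaging, arm gives the robot as it stands.
- The arm moves only by the tool apply_moves, never from a script. Its argument "commands" is a list of rows, each a list of 5 numbers: the opening in per cent of the stroke, from 0 (shut) to 100 (fully open), then the shift along the world's x, y, z in units of 0.06 m (1.0 is 0.06 m), then the turn about the world's z in units of 0.5 rad (1.0 is 0.5 rad). A call has 1 to 12 rows; each row shifts and turns the commanded pose from where the row before left it; what a row does not reach is not made up. A row lasts 1/8 s, in which the tool goes at most 62.5 mm and 10.7 degrees, less where a joint would pass 70% of its speed; a pose out of reach is approached as far as the arm can. A call with a number of a shift or a turn outside -1 to 1 is refused whole. A call with a gripper value outside its range is refused whole. The fingers move at their own pace and stop on an object; "newtons" is the grip in N (left out, the last holds). Time passes only in rows, so rows that do not move let the fingers close. It gives the time, the measured TCP pose, the force, the opening and the grip force at its end, in the units of the state.
- observe(): the state, without advancing time (a new reading comes with each control period).
- imaging.get_image(name): name is "scene" or "side" or "wrist"; returns (picture, depth): 420x560x3 uint8, red, green, blue; 420x560 float32, m along the optical axis (not along the pixel's ray), 0 where there is no reading.
- imaging.camera_params(name): a dict with "camera_matrix" (3x3 intrinsics, pixels), "dist" ([k1, k2, p1, p2, k3] as OpenCV has them; the pictures are not rectified), "origin" and "rotation" of the camera in the world; the wrist camera has in their place "tool_from_camera" (4x4, takes a point from camera to tool coordinates, whose origin is the TCP and whose axes are the flange's). Camera axes: x right, y up, looking along -z (the intrinsics and any distortion apply to the point x, -y, -z); pixel columns grow to the right and rows downward; lengths in m; the calibration is good to about 2 mm. A picture is of the moment at which its call begins: read the wrist's pose just before it. camera_params takes no time and is no camera call.
- arm.sign_off(): hands the job in; it is judged then, once.
The state is a dict: "clock": time; "joints": joint angles; "dq": joint speeds; "joint_efforts": joint torques, N m; "position": TCP position; "ee_rot": TCP orientation; "force": force on the tool from outside, world axes, zero at the start; "ft_torque": the same for the moment, N m; "width": opening from 0.0 (shut) to 1.0 (fully open); "gripper_force": force on a finger pad.
Only numpy, scipy, OpenCV 4.12 (cv2) and the standard library are available. Lean on these libraries where they do the work, as an engineer would, in place of code of your own. Each camera call takes 0.05 s, during which the arm holds its last target. There are 200 camera calls.

## Working session

There is one attempt and no reset: what is moved stays moved. The work goes in short steps, Python scripts to look and compute and a tool call to move; the robot and the scene stay as the last step left them, time stands still between calls to the robot, and variables do not carry over. Pictures are saved under pics/ and viewed, at most 10 in all, crops included, and the job is handed in when it is done.

Besides the shell and the picture viewer there is one more tool, called after "Call:" by a JSON object that holds its "api" and its "payload", one argument or row to a line. apply_moves: Moves the arm, as the interface text tells. Its arguments: {"type":"object","properties":{"commands":{"type":"array"},"newtons":{"type":"number"}},"required":["commands"]}

```bash
mkdir -p pics
cat > h.py <<'E'
import numpy as np, cv2
from cell import observe, imaging, arm
from scipy.spatial.transform import Rotation as R
def grab(n,fn):
    s=observe(); p,d=imaging.get_image(n); c=imaging.camera_params(n)
    if n=='wrist':
        T=np.eye(4);T[:3,:3]=R.from_rotvec(s['ee_rot']).as_matrix();T[:3,3]=s['position']
        T=T@np.array(c['tool_from_camera']); o,r=T[:3,3],T[:3,:3]
    else: o,r=np.array(c['origin']),np.array(c['rotation'])
    cv2.imwrite(f'pics/{fn}.png',p[:,:,::-1]); np.savez(f'{fn}.npz',p=p,d=d,o=o,r=r,K=c['camera_matrix'],dist=c['dist'])
def load(fn): return np.load(f'{fn}.npz')
def cloud(f):
    d=f['d'];h,w=d.shape;v,u=np.mgrid[:h,:w]
    q=cv2.undistortPoints(np.stack([u,v],-1).reshape(-1,1,2).astype(np.float64),f['K'],f['dist']).reshape(h,w,2)
    P=np.stack([q[...,0]*d,-q[...,1]*d,-d],-1)
    X=P@f['r'].T+f['o']; X[d==0]=np.nan; return X
E
python3 - <<'E'
from h import *
for n in('scene','side','wrist'): grab(n,n+'1'); f=load(n+'1'); print(n,f['o'],f['r'][:,2])
s=observe();print(s['clock'],s['position'],s['ee_rot'],s['width'],arm.grasp_offset)
a=[cv2.imread(f'pics/{n}1.png') for n in('scene','side')]
E
```

```text
Traceback (most recent call last):
IndexError: too many indices for array: array is 1-dimensional, but 2 were indexed
```

View pics/scene1.png

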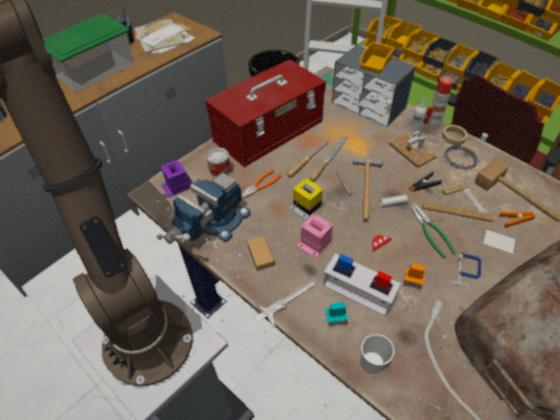

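The scene view shows the yellow switch at about (307,193), the red key at (382,282) and the blue key at (344,263) in the rack. Pink and purple switches and orange and turquoise keys are decoys. "rotation" appears to be a rotation vector, so I'll fix that.

```bash
sed -i "s/,np.array(c\['rotation'\])$/,R.from_rotvec(c['rotation']).as_matrix()/" h.py
python3 - <<'E'
from h import *
print(imaging.camera_params('scene'))
for n in('scene','side','wrist'): grab(n,n+'1'); f=load(n+'1'); print(n,f['o'],f['r'][:,2])
s=observe();print(s['clock'],s['position'],s['ee_rot'],s['width'],arm.grasp_offset)
X=cloud(load('scene1'))
for u,v in[(307,186),(382,278),(344,262),(318,228),(250,240),(415,270),(362,290)]: print(u,v,X[v,u].round(3))
E
```

```text
{'camera_matrix': array([[438.63827683,   0.        , 283.39089968],
       [  0.        , 438.63827683, 211.11136551],
       [  0.        ,   0.        ,   1.        ]]), 'dist': array([-0.13595326,  0.        ,  0.        ,  0.        ,  0.        ]), 'origin': array([-0.09780478, -0.60206472,  1.10482739]), 'rotation': array([ 0.6654203 , -0.28318098, -0.79590916])}
scene [-0.09780478 -0.60206472  1.10482739] [-0.47192193 -0.44213843  0.76276031]
side [0.53639252 1.31872685 1.03581082] [0.01450958 0.81329129 0.58167581]
wrist [0.09133266 0.62313826 0.38429109] [-0.28856205  0.08352628  0.95381094]
0.2 [0.16956509 0.60124656 0.2262544 ] [-4.30410968e-01 -3.11195121e+00  1.46567362e-03] 1.002725530138313 0.0188
307 186 [0.665 0.007 0.081]
382 278 [ 0.512 -0.38   0.125]
344 262 [ 0.49  -0.272  0.118]
318 228 [ 0.563 -0.124  0.07 ]
250 240 [0.415 0.02  0.027]
415 270 [ 0.617 -0.426  0.09 ]
362 290 [ 0.477 -0.349  0.073]
```

View pics/side1.png

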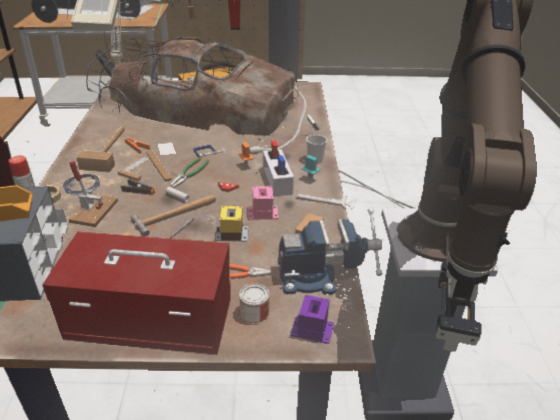

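The side view shows the yellow switch at (231,222), and the red key (275,150) behind the blue (282,160). Now fitting shapes from the clouds.

```bash
cat > fit.py <<'E'
from h import *
def fit(fn,views=True):
    f=load(fn);X=cloud(f);hsv=cv2.cvtColor(f['p'],cv2.COLOR_RGB2HSV);H,S,V=[hsv[...,i].astype(int) for i in range(3)]
    def near(c,r): return np.hypot(X[...,0]-c[0],X[...,1]-c[1])<r
    red=((H<6)|(H>174))&(S>150)&(V>70); blue=(H>100)&(H<128)&(S>130); yel=(H>22)&(H<36)&(S>130)
    for nm,m,c,zl,zh in[('redtop',red,(.512,-.38),.122,.137),('bluetop',blue,(.49,-.272),.122,.137),('yeltop',yel,(.665,.0),.078,.092),
        ('rack',(S<60)&(V>90),(.5,-.326),.068,.08)]:
        k=m&near(c,.14 if nm=='rack' else .06)&(X[...,2]>zl)&(X[...,2]<zh)
        if k.sum()<8: print(fn,nm,'few',k.sum());continue
        P=X[k]; r=cv2.minAreaRect((P[:,:2]*1000).astype(np.float32)); print(fn,nm,k.sum(),'med',np.median(P,0).round(4),'rect',np.round(r[0],1),np.round(r[1],1),round(r[2],1))
if __name__=='__main__':
    import sys
    for a in sys.argv[1:]: fit(a)
    if 'crop' in sys.argv: pass
E
python3 fit.py scene1 side1
python3 - <<'E'
import cv2,numpy as np
a=cv2.imread('pics/scene1.png');b=cv2.imread('pics/side1.png')
c=[cv2.resize(x,(400,300),interpolation=2) for x in(a[165:225,270:350],a[245:305,320:400],b[195:255,190:270],b[130:190,240:320])]
cv2.imwrite('pics/crop1.png',np.vstack([np.hstack(c[:2]),np.hstack(c[2:])]))
E
```

```text
scene1 redtop 95 med [ 0.5182 -0.3815  0.1288] rect [ 519.7 -381. ] [20.2 36.9] 14.6
scene1 bluetop 77 med [ 0.4935 -0.2741  0.1293] rect [ 494.1 -272.6] [16.5 36.6] 11.7
scene1 yeltop 277 med [ 0.6476 -0.0082  0.0839] rect [654.9  -4.6] [75.8 69.1] 89.8
scene1 rack 1018 med [ 0.4989 -0.328   0.0752] rect [ 508.7 -325.2] [ 75.3 200.1] 11.7
side1 redtop 21 med [ 0.5218 -0.3767  0.1301] rect [ 522.1 -376.6] [13.8 30.9] 11.0
side1 bluetop 17 med [ 0.4981 -0.2704  0.1288] rect [ 497.6 -269.7] [11.2 36.6] 15.0
side1 yeltop 166 med [0.6503 0.0055 0.0876] rect [ 6.554e+02 -6.000e-01] [70.5 63.9] 88.4
side1 rack 293 med [ 0.5141 -0.2996  0.076 ] rect [ 458.9 -332.7] [171.3 206.5] 12.0
```

View pics/crop1.png

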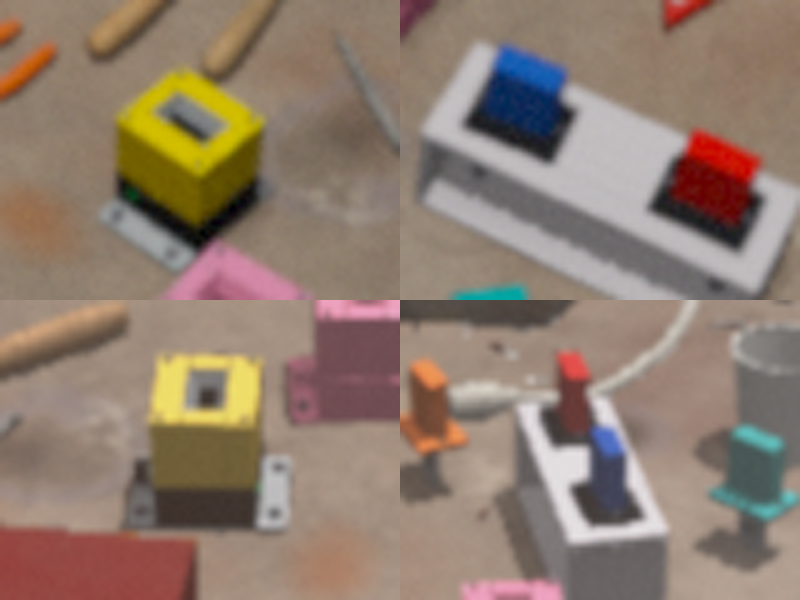

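Red key is at about (0.520, -0.380), yaw about 12.5°; switch at about (0.655, -0.003), yaw about 0. I'll move to a hover over the key by way of (0.5, 0.25, 0.3).

Call:
{"api": "apply_moves", "payload": {
  "commands": [
    [100,0.61,-0.65,0.14,0],
    [100,0.61,-0.65,0.14,0],
    [100,0.61,-0.65,0.14,0],
    [100,0.61,-0.65,0.14,0],
    [100,0.61,-0.65,0.14,0],
    [100,0.61,-0.65,0.14,0],
    [100,0.61,-0.65,0.14,0],
    [100,0.61,-0.65,0.14,0],
    [100,0.61,-0.65,0.14,0]
  ],
  "newtons": 30
}}

```text
clock: 1.32
position: [0.4999, 0.2492, 0.3027]
ee_rot: [0.43, 3.112, 0.0]
force: [0.5, 0.4, -0.2]
width: 0.999
gripper_force: 0.0
```

Call:
{"api": "apply_moves", "payload": {
  "commands": [
    [100,0.03,-0.875,-0.07,-0.18],
    [100,0.03,-0.875,-0.07,-0.18],
    [100,0.03,-0.875,-0.07,-0.18],
    [100,0.03,-0.875,-0.07,-0.18],
    [100,0.03,-0.875,-0.07,-0.18],
    [100,0.03,-0.875,-0.07,-0.18],
    [100,0.03,-0.875,-0.07,-0.18],
    [100,0.03,-0.875,-0.07,-0.18],
    [100,0.03,-0.875,-0.07,-0.18],
    [100,0.03,-0.875,-0.07,-0.18],
    [100,0.03,-0.875,-0.07,-0.18],
    [100,0.03,-0.875,-0.07,-0.18]
  ]
}}

```text
clock: 2.82
position: [0.5207, -0.3808, 0.2517]
ee_rot: [-1.972, -2.446, -0.0]
force: [0.9, 0.4, 0.3]
width: 1.0
gripper_force: 0.0
```

Call:
{"api": "apply_moves", "payload": {
  "commands": [
    [100,0,0,0,0],
    [100,0,0,0,0]
  ]
}}

```text
clock: 3.08
position: [0.5207, -0.3789, 0.2515]
ee_rot: [-1.968, -2.448, -0.001]
force: [-0.9, -0.1, -0.0]
width: 0.998
gripper_force: 0.0
```

Run:
```python
from h import *
from fit import fit
grab('wrist','wrist2');s=observe();M=R.from_rotvec(s['ee_rot']).as_matrix()
print(s['clock'],s['position'],M[:,1],M[:,2],s['force']);fit('wrist2')
```

```text
3.125 [ 0.52106612 -0.37816278  0.25169993] [9.76393745e-01 2.15998164e-01 2.16621291e-04] [-2.59838175e-05  1.12034097e-03 -9.99999372e-01] [-0.20802913  0.61195993 -0.46506499]
wrist2 redtop 817 med [ 0.5215 -0.3785  0.1289] rect [ 521.7 -380.1] [17.6 39. ] 12.6
wrist2 bluetop 1075 med [ 0.4977 -0.2718  0.1289] rect [ 497.8 -272.2] [18.1 38.8] 14.9
wrist2 yeltop few 0
wrist2 rack 9027 med [ 0.5083 -0.3183  0.0752] rect [ 510.  -325.9] [ 70.5 200.5] 11.5
```

View pics/wrist2.png

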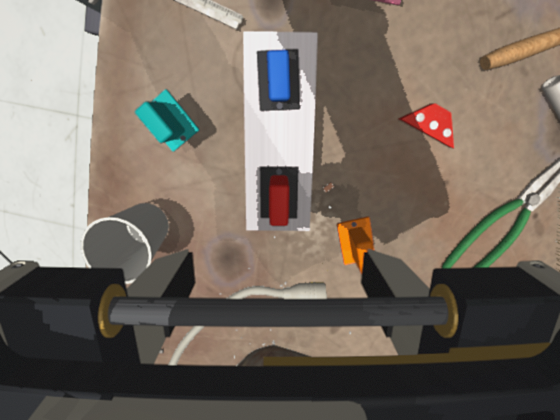

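Wrist view: red key at (279,200), well aligned with the tool; orange decoy at (355,240). I'll check the finger clearance to it.

Run:
```python
from h import *
f=load('wrist2');X=cloud(f)
a=np.deg2rad(12.5);ex=np.array([np.cos(a),np.sin(a)]);ey=np.array([-ex[1],ex[0]])
D=X[...,:2]-np.array([.5213,-.3795]);A=D@ex*1000;B=D@ey*1000
k=(A>30)&(A<130)&(B>-110)&(B<30)&(X[...,2]>.03)
k[260:]=False
print(np.nanpercentile(A[k],[1,99]),np.nanpercentile(B[k],[1,99]),np.nanpercentile(X[k][:,2],[50,99]))
c=(A<-30)&(A>-160)&(abs(B)<110)&(X[...,2]>.07)&(np.arange(420)[:,None]<280)&(np.arange(560)<200)
print(A[c].max(),np.nanpercentile(B[c],[1,99]),X[c][:,2].max())
```

```text
[ 30.30966842 112.29534449] [-92.33775099  26.04448268] [0.07349741 0.26353193]
-45.695596500096975 [-72.96409585  89.50668641] 0.3325386752819952
```

Run:
```python
from h import *
a=np.deg2rad(12.5);ex=np.array([np.cos(a),np.sin(a)]);ey=np.array([-ex[1],ex[0]])
for n in('wrist2','scene1','side1'):
    f=load(n);X=cloud(f);h=cv2.cvtColor(f['p'],cv2.COLOR_RGB2HSV)
    D=X[...,:2]-np.array([.5213,-.3795]);A=D@ex*1000;B=D@ey*1000
    k=(abs(A)<150)&(abs(B)<150)&(X[...,2]>.02)&(X[...,2]<.16)&(h[...,1]>130)&(h[...,2]>60)
    for nm,l,u in(('orange',8,20),('turq',80,98)):
        m=k&(h[...,0]>=l)&(h[...,0]<=u)
        if m.sum()>5: print(n,nm,m.sum(),np.percentile(A[m],[2,98]).round(),np.percentile(B[m],[2,98]).round(),np.percentile(X[m][:,2],[2,98]).round(3))
```

```text
wrist2 orange 1332 [ 73. 111.] [-97. -42.] [0.046 0.097]
wrist2 turq 1994 [-132.  -93.] [46. 99.] [0.047 0.097]
scene1 orange 335 [ 70. 104.] [-95. -43.] [0.044 0.099]
scene1 turq 320 [-146. -111.] [47. 98.] [0.044 0.098]
side1 orange 110 [ 75. 113.] [-89. -42.] [0.042 0.099]
```

Call:
{"api": "apply_moves", "payload": {
  "commands": [
    [100,0.01,0,-0.65,0],
    [100,0,0,-0.65,0],
    [100,0,0,-0.65,0],
    [100,0,0,-0.4,0],
    [100,0,0,-0.3,0],
    [100,0,0,0,0],
    [0,0,0,0,0],
    [0,0,0,0,0],
    [0,0,0,0,0],
    [0,0,0,0,0],
    [0,0,0,0,0],
    [0,0,0,0,0]
  ],
  "newtons": 30
}}

```text
clock: 4.62
position: [0.5212, -0.3795, 0.0929]
ee_rot: [1.969, 2.448, 0.0]
force: [0.7, 0.1, -0.8]
width: 0.395
gripper_force: 0.0
```

Call:
{"api": "apply_moves", "payload": {
  "commands": [
    [0,0,0,0,0],
    [0,0,0,0,0],
    [0,0,0,0,0],
    [0,0,0,0,0],
    [0,0,0,0,0],
    [0,0,0,0,0]
  ],
  "newtons": 30
}}

```text
clock: 5.38
position: [0.5212, -0.3794, 0.0929]
ee_rot: [1.969, 2.448, 0.0]
force: [0.1, -0.5, -1.3]
width: 0.192
gripper_force: 30.0
```

Key is held (17.7 mm). Lifting, then stopping short of the switch so the wrist camera can see it.

Call:
{"api": "apply_moves", "payload": {
  "commands": [
    [0,0,0,0.2,0],
    [0,0,0,0.4,0],
    [0,0,0,0.5,0],
    [0,0,0,0.5,0],
    [0,0,0,0.5,0],
    [0,0,0,0.5,0]
  ]
}}

```text
clock: 6.12
position: [0.5209, -0.3795, 0.2508]
ee_rot: [1.969, 2.447, 0.0]
force: [0.5, 0.4, -2.0]
width: 0.192
gripper_force: 30.0
```

Call:
{"api": "apply_moves", "payload": {
  "commands": [
    [0,0.22,0.46,0,-0.04],
    [0,0.22,0.46,0,-0.04],
    [0,0.22,0.46,0,-0.04],
    [0,0.22,0.46,0,-0.04],
    [0,0.22,0.46,0,-0.04],
    [0,0.22,0.46,0,-0.04],
    [0,0.22,0.46,0,-0.05],
    [0,0.22,0.46,0,-0.05],
    [0,0.22,0.46,0,-0.05],
    [0,0.22,0.46,0,-0.05],
    [0,0,0,0,0],
    [0,0,0,0,0]
  ]
}}

```text
clock: 7.62
position: [0.6528, -0.1042, 0.2494]
ee_rot: [2.226, 2.216, -0.001]
force: [0.4, -0.5, -1.1]
width: 0.197
gripper_force: 30.0
```

Run:
```python
from h import *
from fit import fit
grab('wrist','wrist3');grab('scene','scene3');s=observe();M=R.from_rotvec(s['ee_rot']).as_matrix()
print(s['clock'],s['position'],M[:,1],M[:,2],s['width'],s['gripper_force']);fit('wrist3')
```

```text
7.725 [ 0.65270464 -0.10491917  0.24944951] [ 9.99983122e-01 -5.80383045e-03  2.65122664e-04] [ 2.61727634e-04 -5.85715372e-04 -9.99999794e-01] 0.19334646690883825 29.999050498008728
wrist3 redtop few 0
wrist3 bluetop 81 med [ 0.4907 -0.2583  0.1291] rect [ 491.3 -262.8] [ 8.  20.7] 14.3
wrist3 yeltop 3732 med [ 0.6567 -0.0024  0.0851] rect [656.6  -3.8] [72.2 63.7] 89.5
wrist3 rack 60 med [ 0.4644 -0.2335  0.0741] rect [ 422.  -271.3] [129.1   9.8] 42.1
```

View pics/wrist3.png

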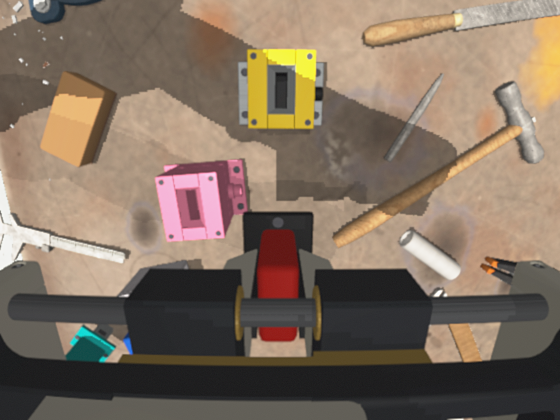

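Yellow switch at (282,89) has its top centred at (0.6566, -0.0037), 64×72 mm as specified. The pink decoy is at (192,205). The key's flange at (278,230) is square in the gripper. Moving over the switch and down to the lead-in.

Call:
{"api": "apply_moves", "payload": {
  "commands": [
    [0,0.02,0.4,0,0],
    [0,0.02,0.45,0,0],
    [0,0.02,0.45,0,0],
    [0,0,0.38,0,0],
    [0,0,0,0,0],
    [0,0,0,0,0]
  ]
}}

```text
clock: 8.48
position: [0.6567, -0.004, 0.2492]
ee_rot: [2.227, 2.215, -0.001]
force: [-1.3, 0.4, -1.6]
width: 0.195
gripper_force: 30.0
```

Call:
{"api": "apply_moves", "payload": {
  "commands": [
    [0,0,0,-0.4,0],
    [0,0,0,-0.5,0],
    [0,0,0,-0.5,0],
    [0,0,0,-0.2,0],
    [0,0,0,0,0],
    [0,0,0,0,0]
  ]
}}

```text
clock: 9.22
position: [0.6576, -0.0032, 0.1543]
ee_rot: [2.225, 2.215, 0.002]
force: [0.3, -0.1, -0.8]
width: 0.194
gripper_force: 30.0
```

Run:
```python
from h import *
grab('wrist','wrist4');grab('side','side4');grab('scene','scene4');s=observe();print(s['clock'],s['position'],s['force'],s['width'])
b=cv2.imread('pics/side4.png')[160:250,180:290];a=cv2.imread('pics/scene4.png')[145:235,260:370]
w=cv2.imread('pics/wrist4.png')[90:390,200:366]
cv2.imwrite('pics/crop4.png',np.hstack([cv2.resize(b,(396,324)),cv2.resize(a,(396,324))]))
```

```text
9.375 [ 0.6574218  -0.00280265  0.15402965] [-0.41244625  0.39005094 -0.87271925] 0.195707174264008
```

View pics/crop4.png

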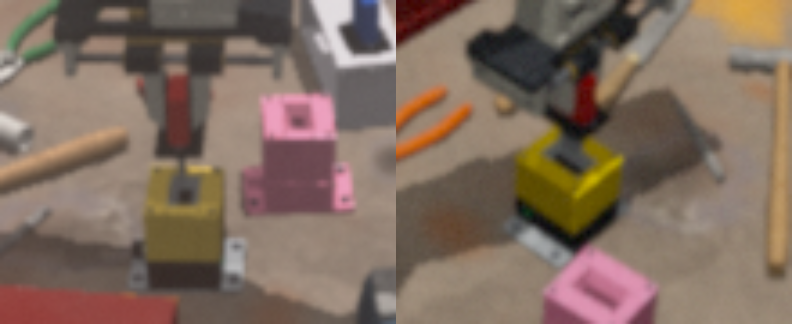

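Both views show the tongue centred over the slot (crop (185,175) and (570,145)). Descending slowly.

Call:
{"api": "apply_moves", "payload": {
  "commands": [
    [0,-0.01,0,-0.12,0],
    [0,0,0,-0.12,0],
    [0,0,0,-0.12,0],
    [0,0,0,0,0]
  ]
}}

```text
clock: 9.88
position: [0.6557, -0.0026, 0.1304]
ee_rot: [-2.225, -2.216, 0.002]
force: [1.2, 0.0, -1.9]
width: 0.194
gripper_force: 30.0
```

Call:
{"api": "apply_moves", "payload": {
  "commands": [
    [0,0,0,-0.1,0],
    [0,0,0,-0.1,0],
    [0,0,0,-0.1,0],
    [0,0,0,-0.1,0],
    [0,0,0,0,0],
    [0,0,0,0,0]
  ]
}}

```text
clock: 10.62
position: [0.6563, -0.0027, 0.1074]
ee_rot: [2.226, 2.217, 0.0]
force: [0.4, -0.1, -1.1]
width: 0.192
gripper_force: 30.0
```

Call:
{"api": "apply_moves", "payload": {
  "commands": [
    [0,0,0,-0.03,0],
    [0,0,0,-0.02,0],
    [0,0,0,-0.02,0],
    [0,0,0,-0.02,0],
    [0,0,0,0,0],
    [0,0,0,0,0]
  ]
}}

```text
clock: 11.38
position: [0.6562, -0.0026, 0.1029]
ee_rot: [-2.226, -2.217, -0.001]
force: [-3.2, 1.1, 8.3]
width: 0.195
gripper_force: 30.0
```

Contact came exactly at the expected home height (0.103, 8 N). Releasing and retreating straight up.

Call:
{"api": "apply_moves", "payload": {
  "commands": [
    [100,0,0,0,0],
    [100,0,0,0,0],
    [100,0,0,0,0],
    [100,0,0,0,0],
    [100,0,0,0,0],
    [100,0,0,0,0],
    [100,0,0,0,0],
    [100,0,0,0.2,0],
    [100,0,0,0.4,0],
    [100,0,0,0.6,0],
    [100,0,0,0.6,0],
    [100,0,0,0.6,0]
  ]
}}

```text
clock: 12.88
position: [0.6562, -0.0028, 0.2481]
ee_rot: [2.226, 2.216, 0.001]
force: [0.3, -0.4, 1.0]
width: 0.999
gripper_force: 0.0
```

Call:
{"api": "apply_moves", "payload": {
  "commands": [
    [100,0,-0.5,0,0],
    [100,0,-0.5,0,0],
    [100,0,-0.5,0,0],
    [100,0,0,0,0],
    [100,0,0,0,0]
  ]
}}

```text
clock: 13.5
position: [0.6564, -0.092, 0.2464]
ee_rot: [-2.226, -2.217, -0.001]
force: [0.4, 0.4, 0.1]
width: 1.003
gripper_force: 0.0
```

Run:
```python
from h import *
grab('wrist','wrist5');grab('side','side5');s=observe();print(s['clock'],s['position'],s['force'],s['width'])
f=load('wrist5');X=cloud(f);h=cv2.cvtColor(f['p'],cv2.COLOR_RGB2HSV)
m=((h[...,0]<6)|(h[...,0]>174))&(h[...,1]>150)&(np.hypot(X[...,0]-.656,X[...,1])<.06)&(X[...,2]>.13)
P=X[m];print(m.sum(),np.median(P,0),cv2.minAreaRect((P[:,:2]*1000).astype(np.float32)))
b=cv2.imread('pics/side5.png')[140:250,180:320]
cv2.imwrite('pics/crop5.png',np.hstack([cv2.resize(b,(420,330)),cv2.resize(f['p'][...,::-1],(380,330))]))
```

```text
13.6 [ 0.65644861 -0.09116523  0.24607875] [-0.09036814  0.80173689 -0.52102315] 0.9951263133074814
1163 [ 0.65647227 -0.00353428  0.13897462] ((656.5413818359375, -4.101097106933594), (39.02527618408203, 17.62725257873535), 89.32942962646484)
```

View pics/crop5.png

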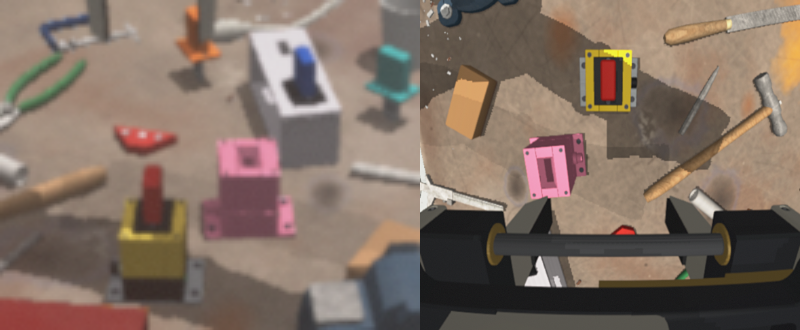

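The red key stands upright and home in the switch: its top is at 0.139 m against 0.139 expected, and centred. The blue key is still parked in the rack.

```bash
python3 -c "
from cell import arm; print(arm.sign_off())"
```

```text
the job is handed in; nothing more can be done
None
```

The red key is fully home in the yellow and black guard switch and released, the blue key is still parked in the rack, and the job was handed in at about 14 s; no verdict came back.

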